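Press-test pump cartridges and sort the bad springs

TASK

Test the three spring pump cartridges in the rack, from left to right: press each button straight down until the black ring on its stem reaches the barrel (6 mm), hold it there for half a second, feel how hard it pushes back, and never push a button down to its stop. Then stand the softest one (worn out) upright in the round dish and the stiffest one (gummed up) upright in the oblong tray, and leave the in-between one seated in the rack. Do not disturb the jar, bottle and vial standing around.

Things in the scene. Friction and masses are not known exactly. Their poses are not given: they have to be found in the camera images.
- rack: grey plastic block, 85 x 225 mm and 16 mm high, fixed to the worktop, with three lookalike pump cartridges standing in a row of three round seats along its y axis, 75 mm apart. Each seat is 46 mm across and 8 mm deep (floor 8 mm above the worktop). Origin at the centre of the underside, z up, y toward the left seat
- seat_left (a point): centre of the floor of the left seat (seen from the robot, left is +y), 8 mm above the worktop. In each seat stands one of three lookalike white pump cartridges, centred on it within 1 mm: 71 mm tall, 0.1 kg; collar 42 mm across, 12 mm high; plain barrel 32 mm across, 12 to 50 mm above its underside (grip here); steel stem; round press button 30 mm across, flat top at 71 mm
- seat_middle (a point): centre of the floor of the middle seat, 8 mm above the worktop. The cartridges' buttons go down 12 mm to a hard stop and spring back; the stem's black ring reaches the barrel at 6 mm. All springs start to give at about 2.5 N; at 6 mm the soft one takes about 4 N, the usual one 8 N, the stiff one 14.5 N
- seat_right (a point): centre of the floor of the right seat, 8 mm above the worktop. Which of the soft, usual and stiff cartridges stands in which seat changes every time, cannot be seen and must be felt
- round_dish: low round steel dish, fixed, 140 mm across its rim and 20 mm high, flat floor 122 mm across and 4 mm above the worktop. Origin at the centre of the underside. It stands left or right of the rack
- oblong_tray: low rectangular steel tray, fixed, 160 mm along its x and 120 mm along its y, 20 mm high, walls and floor 3 mm thick. Origin at the centre of the underside. It stands on the other side of the rack
- amber_jar: bystander: amber jar with a white lid, 68 mm across, 92 mm tall, behind the rack. Origin at the centre of the underside
- pill_bottle: bystander: white tablet bottle, 48 mm across, 88 mm tall, behind the rack. Origin at the centre of the underside
- vial: bystander: amber vial with tablets, 36 mm across, 84 mm tall, close behind the rack. Origin at the centre of the underside

How it is judged (in metres and radians):
On the way, in this order (a step that is already met when the one before it is completed fails the run):
1. the cartridge in the left seat is pressed in 4 to 8.5 mm and held for 0.2 s (((horizontal distance between soft_pump and seat_left below 0.012 m and z of soft_pump in the frame of rack below 0.014 m and value of joint soft_button between 0.004 and 0.0085 m) or (horizontal distance between usual_pump and seat_left below 0.012 m and z of usual_pump in the frame of rack below 0.014 m and value of joint usual_button between 0.004 and 0.0085 m) or (horizontal distance between stiff_pump and seat_left below 0.012 m and z of stiff_pump in the frame of rack below 0.014 m and value of joint stiff_button between 0.004 and 0.0085 m))), for 0.2 s.
2. the cartridge in the middle seat is pressed in 4 to 8.5 mm and held for 0.2 s (((horizontal distance between soft_pump and seat_middle below 0.012 m and z of soft_pump in the frame of rack below 0.014 m and value of joint soft_button between 0.004 and 0.0085 m) or (horizontal distance between usual_pump and seat_middle below 0.012 m and z of usual_pump in the frame of rack below 0.014 m and value of joint usual_button between 0.004 and 0.0085 m) or (horizontal distance between stiff_pump and seat_middle below 0.012 m and z of stiff_pump in the frame of rack below 0.014 m and value of joint stiff_button between 0.004 and 0.0085 m))), for 0.2 s.
3. the cartridge in the right seat is pressed in 4 to 8.5 mm and held for 0.2 s (((horizontal distance between soft_pump and seat_right below 0.012 m and z of soft_pump in the frame of rack below 0.014 m and value of joint soft_button between 0.004 and 0.0085 m) or (horizontal distance between usual_pump and seat_right below 0.012 m and z of usual_pump in the frame of rack below 0.014 m and value of joint usual_button between 0.004 and 0.0085 m) or (horizontal distance between stiff_pump and seat_right below 0.012 m and z of stiff_pump in the frame of rack below 0.014 m and value of joint stiff_button between 0.004 and 0.0085 m))), for 0.2 s.
At the end, for the whole second after the job is handed in: Softest upright (0.12 rad) on the round dish's floor within 45 mm of its centre; stiffest upright on the oblong tray's floor, within 60 mm along and 40 mm across of its centre; the in-between one seated upright in a seat of the rack (within 6 mm); all at rest (horizontal distance between soft_pump and round_dish below 0.045 m and z of soft_pump in the frame of round_dish below 0.012 m and angle between each of soft_pump, stiff_pump, usual_pump's own z axis and vertical below 0.12 rad and linear speed of each of soft_pump, stiff_pump, usual_pump below 0.02 m/s and x of stiff_pump in the frame of oblong_tray between -0.06 and 0.06 m and y of stiff_pump in the frame of oblong_tray between -0.04 and 0.04 m and z of stiff_pump in the frame of oblong_tray below 0.012 m and (horizontal distance between usual_pump and seat_left below 0.006 m or horizontal distance between usual_pump and seat_middle below 0.006 m or horizontal distance between usual_pump and seat_right below 0.006 m) and z of usual_pump in the frame of rack below 0.012 m); the robot touches nothing.
It fails at once if a button is pushed down to its stop (beyond 10.5 mm) (value of joint any of soft_button, usual_button, stiff_button above 0.0105 m).
It fails at once if the jar, bottle or vial is moved by more than 25 mm or tipped over (distance of any of amber_jar, pill_bottle, vial from where it was at the start of the episode above 0.025 m or angle between any of amber_jar, pill_bottle, vial's own z axis and vertical above 0.5 rad).
It also fails if it takes over 72 s, if anything falls off the work surface, if the arm or the gripper's body presses on something with over 40 N, if the wrist force passes 120 N, or if a joint passes its speed limit or range.

ROBOT

A 6-joint arm with a two-finger parallel gripper is mounted at the origin on a cart in front of the work surface, level with it; the furniture and walls round the work are solid. World frame = base frame: x ahead of the robot, y to its left, z up, the work surface at z = 0. Lengths are in mm, angles in rad, forces in N, time in s.
With the tool pointing down it reaches from about 350 to 875 mm from the base axis. Payload 15.5 kg.
Tool frame: the origin (TCP) lies between the finger pads; the fingertips stand 19 mm ahead of it and the grasp point (between the pads) is the TCP (env.tcp_to_tips is the distance from the TCP to the fingertips, in mm); y points along the fingers, z is the direction in which the jaws open and shut, and the axes are right-handed (so a half turn about y gives the same grasp; the last joint's range is limited). The gripper opens to 85 mm and grips with 20 to 120 N. Pads are 22 mm wide; open, the fingers measure 114 mm over their backs; the gripper's body (76 mm by 85 mm) begins 54 mm behind the grasp point. The pads swing forward as they close: fully open they stand 13 mm farther back than shut.
Start: joints at [-1.228, 0.494, 1.345, -0, 1.302, -0.096], TCP at [265.535, -565.79, 250.277] pointing down, gripper open.
Joint ranges: [-2.91, 2.91], [-0.82, 2.16], [0.22, 2.67], [-1.22, 4.37], [0.12, 2.79], [-3.08, 3.08]. Speed limits (rad/s): [1.89, 1.89, 2.57, 3.01, 3.01, 3.01].

INTERFACE

Orientations are given as [roll, pitch, yaw] about the fixed x, y, z axes, in that order (R = Rz(yaw) Ry(pitch) Rx(roll)).
In Python, from cell import env gives the robot as it stands. The module is installed in compiled form; this text tells all that it offers.
- The arm moves only by the shell command python3 -m crank 'ROWS'. ROWS is JSON, a list of rows, each an object with "delta_pos": the shift along the tool's x, y, z in cm, a list of three; "delta_rot": the turn, a rotation vector about the tool's x, y, z in degrees, a list of three; "claw": the opening, from 0 (shut) to 1 (fully open). In form: [{"delta_pos": [x, y, z], "delta_rot": [rx, ry, rz], "claw": claw}, ...]. A call has 1 to 5 rows; each row shifts and turns the commanded pose from where the row before left it, along the tool's axes as they then stand; what a row does not reach is not made up. A row lasts 1/8 s, in which the tool goes at most 62.5 mm and 10.7 degrees, less where a joint would pass 70% of its speed; a pose out of reach is approached as far as the arm can. A call with a gripper value outside its range is refused whole. The fingers move at their own pace and stop on an object; the grip force is fixed at half the most. Time passes only in rows, so rows that do not move let the fingers close. It gives the time, the measured TCP pose, the force and the opening at its end, in the units of the state.
- env.read_state(): the state, without advancing time (a new reading comes with each control period).
- env.snapshot(name): name is "scene" or "top" or "wrist"; returns a dict with "img" (384x512x3 uint8, red, green, blue), "mtx" (3x3 intrinsics, pixels), "R" (3x3) and "t" (3): a world point X has camera coordinates R X + t. Camera axes: x right, y down, z forward; pixel columns grow to the right and rows downward; lengths in mm; the calibration is good to about 2 mm. A picture is of the moment at which its call begins. There is no depth.
- env.job_done(): hands the job in, once; it reports no verdict.
Trained networks look in the newest picture that a camera, given by its name, has taken for a name from the list of things; names that differ only in an ending like _2 or _b are one class to them, and where a whole thing is asked for, a point or a joint stands for the part that bears it (a point fixed in the world has none). Each returns a list of dicts, best first, with "conf" (0 to 1); they miss things now and then, are a little off and sometimes report something else, mostly with a low value. They report only what shows in the picture. A call takes as long as a camera call.
- env.recognise(camera, label): "at" ([column, row] in pixels, amid what is visible of it).
- env.trace(camera, label): "region" (384x512 bool, what is visible of it) and "at" ([column, row] in pixels, amid what is visible of it).
- env.landmark_of(camera, label): "at" ([column, row] in pixels: a listed point, or the origin of a listed thing).
The state is a dict: "time_s": time; "joint_pos": joint angles; "qd": joint speeds; "joint_torque": joint torques, N m; "eef_pos": TCP position; "orientation": TCP orientation; "wrist_force": force on the tool from outside, world axes, zero at the start; "moment": the same for the moment, N m; "opening": finger opening in mm.
Only numpy, scipy, OpenCV 4.12 (cv2) and the standard library are available. Lean on these libraries where they do the work, as an engineer would, in place of code of your own. Each camera call takes 0.05 s, during which the arm holds its last target.

## Working session

There is one attempt and no reset: what is moved stays moved. The work goes in short steps, Python scripts to look and compute and a shell command to move; the robot and the scene stay as the last step left them, time stands still between calls to the robot, and variables do not carry over. Pictures are saved under pics/ and viewed, and the job is handed in when it is done.

```bash
mkdir -p pics; ls; python3 - <<'E'
from cell import env
import cv2
s=env.read_state()
for k,v in s.items(): print(k,v)
print(env.tcp_to_tips)
for n in ["scene","top"]:
    d=env.snapshot(n); cv2.imwrite(f"pics/{n}0.png",d["img"][:,:,::-1]); print(n,d["mtx"],d["R"],d["t"])
    for l in ["rack","seat_left","seat_middle","seat_right","round_dish","oblong_tray","amber_jar","pill_bottle","vial"]:
        try: print(l,[(round(a["conf"],2),[round(float(x),1) for x in a["at"]]) for a in env.landmark_of(n,l)][:3])
        except Exception as e: print(l,e)
E
```

```text
pics
time_s 0.0
joint_pos [-1.22750374e+00  4.94189000e-01  1.34612062e+00 -3.28381673e-05
  1.30252729e+00 -9.54818788e-02]
qd [-4.30063626e-04  1.24183977e-03  1.01945162e-03  1.07346305e-03
  3.68339961e-06 -1.03151898e-03]
joint_torque [-6.99244611e-04 -8.82158303e+01 -3.83874178e+01 -2.29647312e-04
  1.00378660e-02 -3.70186842e-05]
eef_pos [ 265.40777671 -565.47134747  249.70019615]
orientation [-1.57203793e+00  8.71143325e-05 -2.70280952e+00]
wrist_force [ 1.14383239  0.2139064  -0.75007201]
moment [-0.00130511 -0.00232362 -0.00904453]
opening 85.39779151264328
19.0
scene [[450.89798417   0.         252.51431943]
 [  0.         450.89798417 191.55811486]
 [  0.           0.           1.        ]] [[-0.76160746 -0.64759214  0.02405182]
 [-0.40744292  0.44965614 -0.79485824]
 [ 0.5039289  -0.61516971 -0.6063183 ]] [403.2774375  228.33141986 913.18142544]
rack [(0.78, [268.6, 196.2]), (0.52, [270.7, 156.7]), (0.16, [281.4, 180.1])]
seat_left [(0.56, [253.4, 209.4])]
seat_middle [(0.79, [270.8, 194.9])]
seat_right [(0.75, [287.1, 183.9])]
round_dish [(0.18, [252.6, 211.8])]
oblong_tray [(0.83, [201.4, 281.4])]
amber_jar [(0.89, [165.4, 197.8])]
pill_bottle [(0.82, [270.6, 156.1])]
vial [(0.91, [242.8, 184.5])]
top [[352.73108298   0.         253.85136396]
 [  0.         352.73108298 190.15680884]
 [  0.           0.           1.        ]] [[-0.00674262 -0.9999704   0.00370574]
 [-0.99783714  0.00648582 -0.06541391]
 [ 0.06538794 -0.00413879 -0.99785134]] [  13.41318202  524.4455457  1034.85597245]
rack [(0.71, [265.2, 203.5])]
seat_left [(0.94, [241.4, 211.1])]
seat_middle [(0.95, [266.2, 201.5])]
seat_right [(0.93, [289.6, 196.3])]
round_dish [(0.82, [343.2, 231.9])]
oblong_tray [(0.97, [155.0, 227.9])]
amber_jar [(0.79, [200.6, 137.9])]
pill_bottle [(0.78, [320.0, 159.7])]
vial [(0.43, [268.0, 170.9])]
```

View pics/scene0.png

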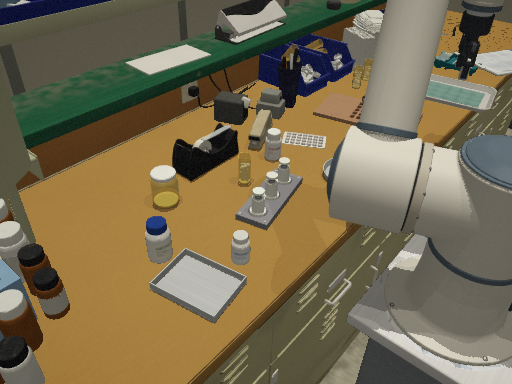

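View pics/top0.png

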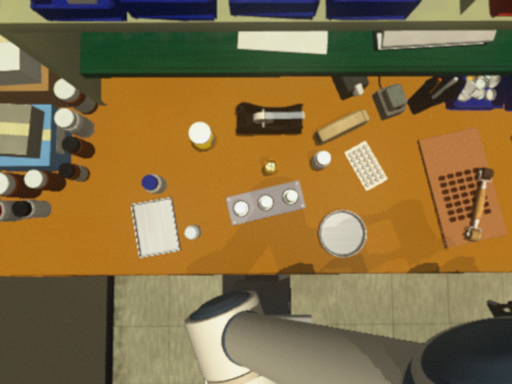

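```bash
cat > h.py <<'E'
import numpy as np, cv2
from cell import env
from scipy.spatial.transform import Rotation as Ro
def px2w(d,px,z):
    K,R,t=d["mtx"],np.array(d["R"]),np.array(d["t"])
    r=R.T@np.linalg.inv(K)@np.array([px[0],px[1],1.0]); c=-R.T@t
    return c+r*(z-c[2])/r[2]
def proj(d,X):
    c=np.array(d["R"])@np.array(X,float)+d["t"]; p=d["mtx"]@c; return p[:2]/p[2]
def tool():
    s=env.read_state(); R=Ro.from_euler('xyz',s["orientation"]).as_matrix(); return np.array(s["eef_pos"]),R,s
def rel(target):
    p,R,s=tool(); return R.T@(np.array(target)-p)/10
E
python3 - <<'E'
from h import *
p,R,s=tool(); print(R.round(3))
d={n:env.snapshot(n) for n in ["top","scene"]}
for n,l in [("top",dict(seat_left=[8,241.4,211.1],seat_middle=[8,266.2,201.5],seat_right=[8,289.6,196.3],rack=[0,265.2,203.5],dish=[0,343.2,231.9],tray=[0,155,227.9],jar=[0,200.6,137.9],bottle=[0,320,159.7],vial=[0,268,170.9])),("scene",dict(seat_left=[8,253.4,209.4],seat_middle=[8,270.8,194.9],seat_right=[8,287.1,183.9],tray=[0,201.4,281.4],jar=[0,165.4,197.8],vial=[0,242.8,184.5]))]:
    for k,v in l.items(): print(n,k,px2w(d[n],v[1:],v[0]).round(1))
b=d["top"]["img"][120:270,110:410]; cv2.imwrite("pics/topz.png",cv2.resize(b,None,fx=2.6,fy=2.6,interpolation=cv2.INTER_CUBIC)[:,:,::-1])
E
```

```text
[[-0.905 -0.     0.425]
 [-0.425  0.    -0.905]
 [-0.    -1.    -0.   ]]
top seat_left [462.5  47.6   8. ]
top seat_middle [490.8 -26.9   8. ]
top seat_right [505.9 -97.4   8. ]
top rack [485.  -24.2   0. ]
top dish [ 398.  -258.3    0. ]
top tray [413.8 307.9   0. ]
top jar [686.9 171.7   0. ]
top bottle [ 617.4 -192.5    0. ]
top vial [584.1 -33.6   0. ]
scene seat_left [487.1  46.7   8. ]
scene seat_middle [491.7 -28.8   8. ]
scene seat_right [489.3 -96.2   8. ]
scene tray [421.2 292.8   0. ]
scene jar [692.8 155.9   0. ]
scene vial [582.9 -22.1   0. ]
```

```bash
python3 - <<'E'
from h import *
d=env.snapshot("top")
g=d["img"]
sub=cv2.resize(g[170:270,215:380],None,fx=4.8,fy=4.8,interpolation=cv2.INTER_CUBIC)
cv2.imwrite("pics/topz2.png",sub[:,:,::-1])
for l,z in [("rack",16),("round_dish",20),("oblong_tray",20)]:
    for a in env.trace("top",l)[:1]:
        m=a["region"].astype(np.uint8); c=max(cv2.findContours(m,0,2)[0],key=cv2.contourArea)
        q=np.array([px2w(d,p,z)[:2] for p in c[:,0]],np.float32)
        print(l,a["conf"],m.sum(),cv2.minAreaRect(q))
for l in ["seat_left","seat_middle","seat_right"]: 
    for a in env.trace("top",l)[:3]: print(l,a["conf"],a["region"].sum(),a["at"])
hsv=cv2.cvtColor(g,cv2.COLOR_RGB2HSV)
for c in [(241,208),(266,202),(291,196)]:
    w=g[c[1]-11:c[1]+12,c[0]-11:c[0]+12].min(2); print(c); print(w[::2,::2])
E
```

```text
rack 0.8 1691 ((487.5389709472656, -22.475906372070312), (85.62831115722656, 225.050537109375), 13.061676979064941)
round_dish 0.74 1796 ((393.8742370605469, -251.6923370361328), (138.44515991210938, 138.7193603515625), 44.129859924316406)
oblong_tray 0.73 1756 ((487.98626708984375, -21.298416137695312), (90.30635070800781, 226.67063903808594), 12.414356231689453)
seat_left 0.61 1625 [268.4, 199.2]
seat_left 0.53 1777 [343.1, 232.6]
seat_middle 0.63 1651 [258.6, 207.7]
seat_middle 0.25 247 [317.9, 158.2]
seat_right 0.6 1691 [259.4, 205.0]
(241, 208)
[[154 155 157 161 158 160 158 159 162 160 159 148]
 [165 155 157 148 144 136 149 157 161 160 160 150]
 [156 156 146 126 136 173 159 150 146 160 162 159]
 [160 151 124 185 235 235 234 235 173 151 162 160]
 [162 150 150 237 242 243 242 233 226 132 158 158]
 [162 145 181 242 241 241 242 239 209 148 157 160]
 [163 141 172 240 241 240 242 239 213 153 153 160]
 [160 156 121 220 240 242 240 227 198 142 158 156]
 [157 161 122 134 187 214 199 207 163 144 161 150]
 [141 163 156 123 132 202 193 150 144 159 147 149]
 [124 162 159 157 156 149 149 154 
[... 616 characters left out ...]
134 143 147 148 144 147]
 [148 147 149 147 147 148 145 145 147 147 145 140]]
(291, 196)
[[136 139 146 145 144 143 142 146 150 153  95  36]
 [142 146 144 144 140 141 141 145 150 158 119  42]
 [148 144 140 127 134 146 127 129 151 157 140  46]
 [146 138 136 211 220 232 234 207 148 154 152  70]
 [147 119 190 180 218 235 235 235 211 150 155  91]
 [144 131 161 138 236 236 235 236 231 151 156 122]
 [144 115 131 128 230 235 235 233 226 130 155 139]
 [145 109 123 111 161 230 234 232 172 128 150 153]
 [146 134 103 120 101 140 172 189 134 142 146 156]
 [149 145 129 114 142 191 167 124 133 144 145 162]
 [147 147 145 144 132 127 135 140 144 145 153 191]
 [147 146 145 145 147 144 145 145 142 144 144 148]]
```

View pics/topz2.png

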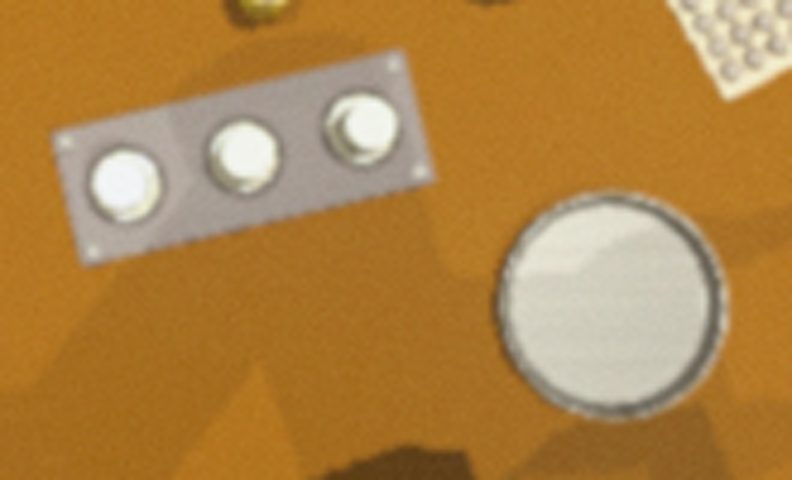

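```bash
python3 - <<'E'
from h import *
d=env.snapshot("top"); g=d["img"]
hsv=cv2.cvtColor(g,cv2.COLOR_RGB2HSV)
m=((hsv[...,1]<70)).astype(np.uint8); m[:195]=0;m[:,:125]=0;m[262:]=0; m[:,184:]=0
c=max(cv2.findContours(m,0,2)[0],key=cv2.contourArea)
q=np.array([px2w(d,p,20)[:2] for p in c[:,0]],np.float32); print("tray",cv2.minAreaRect(q))
s=env.snapshot("scene")
for l in ["rack","amber_jar","pill_bottle","vial"]:
    for cam,dd in [("top",d),("scene",s)]: print(l,cam,[(round(a["conf"],2),a["at"]) for a in env.recognise(cam,l)[:2]])
c=np.array([487.5,-22.5]);a=np.radians(13.06)
for k in [1,0,-1]:
    X=[*(c+75*k*np.array([-np.sin(a),np.cos(a)])),79]; print(np.round(X,1),proj(d,X),proj(s,X))
b=s["img"][140:230,225:315]; cv2.imwrite("pics/sz.png",cv2.resize(b,None,fx=6,fy=6,interpolation=cv2.INTER_CUBIC)[:,:,::-1])
print(env.read_state()["time_s"])
E
```

```text
tray ((416.7843017578125, 302.8779296875), (158.72373962402344, 121.98924255371094), 9.915570259094238)
rack top [(0.62, [267.1, 211.1])]
rack scene [(0.66, [269.6, 206.1]), (0.61, [164.6, 185.9])]
amber_jar top [(0.64, [201.7, 134.7])]
amber_jar scene [(0.93, [165.3, 185.3]), (0.66, [201.0, 281.2])]
pill_bottle top [(0.61, [322.1, 160.1])]
pill_bottle scene [(0.71, [271.6, 144.9])]
vial top [(0.65, [269.8, 166.6])]
vial scene [(0.54, [244.5, 166.5])]
[470.6  50.6  79. ] [239.54120009 208.05868803] [258.4316581  190.10568138]
[487.5 -22.5  79. ] [265.60373342 201.82637443] [271.94253536 174.23715001]
[504.4 -95.6  79. ] [291.59195368 195.61183126] [284.22682659 159.80924449]
1.95
```

View pics/sz.png

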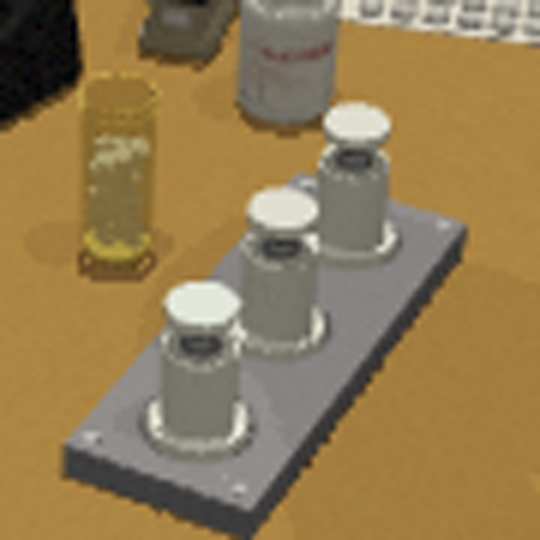

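```bash
cat >> h.py <<'E'
def plan(target,jawdeg,n,claw):
    p,R,s=tool()
    cur=np.degrees(np.arctan2(R[1,2],R[0,2])); da=(jawdeg-cur+90)%180-90
    rows=[]; 
    # tool x,y,z for jaw angle a: z=(cos,sin,0), y=(0,0,-1), x=y×z
    for i in range(n):
        a=np.radians(cur+da*i/n); z=np.array([np.cos(a),np.sin(a),0]);y=np.array([0,0,-1.]);x=np.cross(y,z)
        v=(np.array(target)-p)/n/10
        rows.append('{"delta_pos":[%.2f,%.2f,%.2f],"delta_rot":[0,%.2f,0],"claw":%s}'%(v@x,v@y,v@z,-da/n,claw))
    print("cur",p.round(1),cur.round(1),"da",round(da,1),"tilt",R[2,1].round(4),"F",np.round(s["wrist_force"],2),"open",round(s["opening"],1),"t",s["time_s"],"q",np.round(s["joint_pos"],2))
    for i in range(0,n,5): print('['+','.join(rows[i:i+5])+']')
E
python3 -c "
from h import *
plan([470.6,50.6,140],13.06,15,0)"
```

```text
cur [ 265.5 -565.8  250.3] -64.9 da 77.9 tilt -1.0 F [-0.25  0.35  0.68] open 85.3 t 1.95 q [-1.23  0.49  1.35  0.    1.3  -0.1 ]
[{"delta_pos":[-2.98,0.74,-3.14],"delta_rot":[0,-5.19,0],"claw":0},{"delta_pos":[-3.26,0.74,-2.86],"delta_rot":[0,-5.19,0],"claw":0},{"delta_pos":[-3.50,0.74,-2.55],"delta_rot":[0,-5.19,0],"claw":0},{"delta_pos":[-3.72,0.74,-2.22],"delta_rot":[0,-5.19,0],"claw":0},{"delta_pos":[-3.90,0.74,-1.88],"delta_rot":[0,-5.19,0],"claw":0}]
[{"delta_pos":[-4.06,0.74,-1.52],"delta_rot":[0,-5.19,0],"claw":0},{"delta_pos":[-4.18,0.74,-1.14],"delta_rot":[0,-5.19,0],"claw":0},{"delta_pos":[-4.26,0.74,-0.76],"delta_rot":[0,-5.19,0],"claw":0},{"delta_pos":[-4.31,0.74,-0.37],"delta_rot":[0,-5.19,0],"claw":0},{"delta_pos":[-4.33,0.74,0.02],"delta_rot":[0,-5.19,0],"claw":0}]
[{"delta_pos":[-4.31,0.74,0.41],"delta_rot":[0,-5.19,0],"claw":0},{"delta_pos":[-4.26,0.74,0.80],"delta_rot":[0,-5.19,0],"claw":0},{"delta_pos":[-4.17,0.74,1.18],"delta_rot":[0,-5.19,0],"claw":0},{"delta_pos":[-4.04,0.74,1.56],"delta_rot":[0,-5.19,0],"claw":0},{"delta_pos":[-3.88,0.74,1.92],"delta_rot":[0,-5.19,0],"claw":0}]
```

```bash
python3 -m crank '[{"delta_pos":[-3.0,0.7,-3.1],"delta_rot":[0,-5.2,0],"claw":0},{"delta_pos":[-3.3,0.7,-2.9],"delta_rot":[0,-5.2,0],"claw":0},{"delta_pos":[-3.5,0.7,-2.6],"delta_rot":[0,-5.2,0],"claw":0},{"delta_pos":[-3.7,0.7,-2.2],"delta_rot":[0,-5.2,0],"claw":0},{"delta_pos":[-3.9,0.7,-1.9],"delta_rot":[0,-5.2,0],"claw":0}]'
python3 -m crank '[{"delta_pos":[-4.1,0.7,-1.5],"delta_rot":[0,-5.2,0],"claw":0},{"delta_pos":[-4.2,0.7,-1.1],"delta_rot":[0,-5.2,0],"claw":0},{"delta_pos":[-4.3,0.7,-0.8],"delta_rot":[0,-5.2,0],"claw":0},{"delta_pos":[-4.3,0.7,-0.4],"delta_rot":[0,-5.2,0],"claw":0},{"delta_pos":[-4.3,0.7,0],"delta_rot":[0,-5.2,0],"claw":0}]'
python3 -c "
from h import *
plan([470.6,50.6,140],13.06,5,0)"
```

```text
time_s: 2.58
eef_pos: [334.2, -358.5, 215.2]
orientation: [-1.57, -0.0, -2.246]
wrist_force: [-0.4, -0.2, -0.7]
opening: 0.2
time_s: 3.2
eef_pos: [402.6, -152.5, 180.3]
orientation: [-1.57, -0.0, -1.792]
wrist_force: [0.7, -0.5, -0.1]
opening: 0.1
cur [ 402.6 -152.5  180.3] -12.7 da 25.8 tilt -1.0 F [ 0.74 -0.45 -0.07] open 0.1 t 3.2 q [-0.5   0.32  1.89 -0.    0.92 -0.28]
[{"delta_pos":[-4.26,0.81,0.43],"delta_rot":[0,-5.15,0],"claw":0},{"delta_pos":[-4.21,0.81,0.82],"delta_rot":[0,-5.15,0],"claw":0},{"delta_pos":[-4.12,0.81,1.19],"delta_rot":[0,-5.15,0],"claw":0},{"delta_pos":[-3.99,0.81,1.55],"delta_rot":[0,-5.15,0],"claw":0},{"delta_pos":[-3.84,0.81,1.91],"delta_rot":[0,-5.15,0],"claw":0}]
```

Tracking is exact.

```bash
python3 -m crank '[{"delta_pos":[-4.3,0.8,0.4],"delta_rot":[0,-5.2,0],"claw":0},{"delta_pos":[-4.2,0.8,0.8],"delta_rot":[0,-5.2,0],"claw":0},{"delta_pos":[-4.1,0.8,1.2],"delta_rot":[0,-5.2,0],"claw":0},{"delta_pos":[-4.0,0.8,1.6],"delta_rot":[0,-5.2,0],"claw":0},{"delta_pos":[-3.8,0.8,1.9],"delta_rot":[0,-5.0,0],"claw":0}]'
python3 - <<'E'
from h import *
plan([470.6,50.6,110],13.06,2,0)
d=env.snapshot("wrist"); cv2.imwrite("pics/w1.png",d["img"][:,:,::-1])
for l in ["seat_left","seat_middle","seat_right"]:
  print(l,[(round(a["conf"],2),a["at"],px2w(d,a["at"],8).round(1)) for a in env.landmark_of("wrist",l)[:2]])
a=np.radians(13.06)
for k in [1,0,-1]:
    X=[487.5-75*k*np.sin(a),-22.5+75*k*np.cos(a),79]; print(proj(d,X))
fs=[]
E
```

```text
time_s: 3.82
eef_pos: [471.1, 50.7, 140.2]
orientation: [-1.57, -0.0, -1.342]
wrist_force: [-0.1, -0.4, -0.9]
opening: 0.1
cur [471.1  50.7 140.2] 13.1 da -0.1 tilt -1.0 F [-0.13 -0.43 -0.91] open 0.1 t 3.825 q [-0.02  0.44  1.84 -0.    0.86 -0.25]
[{"delta_pos":[-0.00,1.51,-0.02],"delta_rot":[0,0.03,0],"claw":0},{"delta_pos":[-0.00,1.51,-0.02],"delta_rot":[0,0.03,0],"claw":0}]
seat_left []
seat_middle []
seat_right []
[256.03456326 214.31340166]
[256.07868492 305.29266245]
[256.11528588 380.76417508]
```

View pics/w1.png

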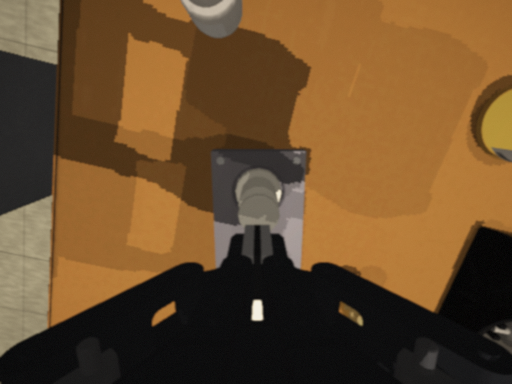

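```bash
python3 -m crank '[{"delta_pos":[0,1.5,0],"delta_rot":[0,0,0],"claw":0},{"delta_pos":[0,1.5,0],"delta_rot":[0,0,0],"claw":0},{"delta_pos":[0,0.5,0],"delta_rot":[0,0,0],"claw":0},{"delta_pos":[0,0,0],"delta_rot":[0,0,0],"claw":0}]'
python3 -m crank '[{"delta_pos":[0,0.2,0],"delta_rot":[0,0,0],"claw":0},{"delta_pos":[0,0.2,0],"delta_rot":[0,0,0],"claw":0}]'
python3 -m crank '[{"delta_pos":[0,0.1,0],"delta_rot":[0,0,0],"claw":0},{"delta_pos":[0,0,0],"delta_rot":[0,0,0],"claw":0}]'
```

```text
time_s: 4.53
eef_pos: [470.4, 48.7, 105.4]
orientation: [-1.571, 0.0, -1.346]
wrist_force: [0.9, -0.5, 0.3]
opening: 0.7
time_s: 4.78
eef_pos: [470.7, 49.2, 101.5]
orientation: [-1.57, -0.0, -1.345]
wrist_force: [0.3, 0.9, -0.6]
opening: -0.1
time_s: 5.03
eef_pos: [470.5, 49.3, 100.3]
orientation: [-1.571, -0.0, -1.345]
wrist_force: [-0.5, 0.4, -0.4]
opening: 0.6
```

```bash
python3 - <<'E'
from h import *
d=env.snapshot("wrist"); cv2.imwrite("pics/w2.png",d["img"][:,:,::-1])
E
```

```text
(no output)
```

View pics/w2.png

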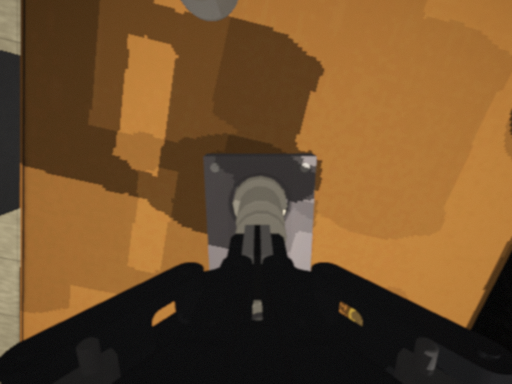

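```bash
for i in 1; do python3 -m crank '[{"delta_pos":[0,0.1,0],"delta_rot":[0,0,0],"claw":0},{"delta_pos":[0,0,0],"delta_rot":[0,0,0],"claw":0}]'; done
python3 -m crank '[{"delta_pos":[0,0.1,0],"delta_rot":[0,0,0],"claw":0},{"delta_pos":[0,0,0],"delta_rot":[0,0,0],"claw":0}]'
python3 -m crank '[{"delta_pos":[0,0.1,0],"delta_rot":[0,0,0],"claw":0},{"delta_pos":[0,0,0],"delta_rot":[0,0,0],"claw":0}]'
python3 -m crank '[{"delta_pos":[0,0.1,0],"delta_rot":[0,0,0],"claw":0},{"delta_pos":[0,0,0],"delta_rot":[0,0,0],"claw":0}]'
```

```text
time_s: 5.32
eef_pos: [470.5, 49.3, 99.2]
orientation: [-1.571, 0.0, -1.345]
wrist_force: [-0.2, 0.3, -0.7]
opening: 0.2
time_s: 5.58
eef_pos: [470.5, 49.3, 98.2]
orientation: [-1.571, 0.0, -1.345]
wrist_force: [0.2, -0.1, -0.2]
opening: -0.2
time_s: 5.82
eef_pos: [470.5, 49.3, 97.3]
orientation: [-1.571, 0.0, -1.345]
wrist_force: [-0.9, -0.1, 3.3]
opening: -0.0
time_s: 6.08
eef_pos: [470.5, 49.3, 96.2]
orientation: [-1.571, -0.0, -1.345]
wrist_force: [-0.1, -0.0, 3.2]
opening: 0.3
```

```bash
python3 -m crank '[{"delta_pos":[0,0.2,0],"delta_rot":[0,0,0],"claw":0},{"delta_pos":[0,0,0],"delta_rot":[0,0,0],"claw":0}]'
python3 -m crank '[{"delta_pos":[0,0.2,0],"delta_rot":[0,0,0],"claw":0},{"delta_pos":[0,0,0],"delta_rot":[0,0,0],"claw":0},{"delta_pos":[0,0,0],"delta_rot":[0,0,0],"claw":0}]'
python3 -m crank '[{"delta_pos":[0,0,0],"delta_rot":[0,0,0],"claw":0},{"delta_pos":[0,0,0],"delta_rot":[0,0,0],"claw":0}]'
python3 -m crank '[{"delta_pos":[0,0,0],"delta_rot":[0,0,0],"claw":0},{"delta_pos":[0,0,0],"delta_rot":[0,0,0],"claw":0}]'
```

```text
time_s: 6.32
eef_pos: [470.5, 49.3, 94.2]
orientation: [-1.571, 0.0, -1.345]
wrist_force: [-0.5, 0.2, 3.2]
opening: -0.0
time_s: 6.7
eef_pos: [470.5, 49.3, 92.3]
orientation: [-1.571, -0.0, -1.345]
wrist_force: [-1.3, -0.1, 3.3]
opening: -0.0
time_s: 6.95
eef_pos: [470.5, 49.3, 92.3]
orientation: [-1.571, 0.0, -1.345]
wrist_force: [0.0, 0.1, 4.0]
opening: 0.2
time_s: 7.2
eef_pos: [470.5, 49.3, 92.3]
orientation: [-1.571, 0.0, -1.345]
wrist_force: [-0.4, -1.1, 3.4]
opening: 0.3
```

```bash
python3 -m crank '[{"delta_pos":[0,-1,0],"delta_rot":[0,0,0],"claw":0},{"delta_pos":[0,-1,0],"delta_rot":[0,0,0],"claw":0}]'; python3 -c "
from h import *
plan([487.5,-22.5,112],13.06,5,0)"
```

```text
time_s: 7.45
eef_pos: [470.4, 49.3, 113.0]
orientation: [-1.571, 0.0, -1.345]
wrist_force: [-0.0, -0.2, -0.1]
opening: -0.4
cur [470.4  49.3 113. ] 12.9 da 0.1 tilt -1.0 F [-0.   -0.21 -0.06] open -0.4 t 7.45 q [-0.02  0.49  1.87 -0.    0.79 -0.25]
[{"delta_pos":[1.48,0.02,0.01],"delta_rot":[0,-0.02,0],"claw":0},{"delta_pos":[1.48,0.02,0.01],"delta_rot":[0,-0.02,0],"claw":0},{"delta_pos":[1.48,0.02,0.01],"delta_rot":[0,-0.02,0],"claw":0},{"delta_pos":[1.48,0.02,0.01],"delta_rot":[0,-0.02,0],"claw":0},{"delta_pos":[1.48,0.02,0.01],"delta_rot":[0,-0.02,0],"claw":0}]
```

```bash
python3 -m crank '[{"delta_pos":[2.5,0,0],"delta_rot":[0,0,0],"claw":0},{"delta_pos":[2.5,0,0],"delta_rot":[0,0,0],"claw":0},{"delta_pos":[2.4,0,0],"delta_rot":[0,0,0],"claw":0},{"delta_pos":[0,0.6,0],"delta_rot":[0,0,0],"claw":0},{"delta_pos":[0,0.6,0],"delta_rot":[0,0,0],"claw":0}]'
python3 -m crank '[{"delta_pos":[0,0,0],"delta_rot":[0,0,0],"claw":0}]'
```

```text
time_s: 8.07
eef_pos: [486.8, -22.5, 100.2]
orientation: [-1.571, 0.0, -1.345]
wrist_force: [0.2, 0.5, -1.1]
opening: 0.1
time_s: 8.2
eef_pos: [486.5, -22.2, 99.9]
orientation: [-1.572, 0.001, -1.344]
wrist_force: [-0.2, -0.1, 0.2]
opening: -0.1
```

```bash
python3 -m crank '[{"delta_pos":[0,0.2,0],"delta_rot":[0,0,0],"claw":0},{"delta_pos":[0,0.2,0],"delta_rot":[0,0,0],"claw":0},{"delta_pos":[0,0,0],"delta_rot":[0,0,0],"claw":0}]'
python3 -m crank '[{"delta_pos":[0,0.2,0],"delta_rot":[0,0,0],"claw":0},{"delta_pos":[0,0,0],"delta_rot":[0,0,0],"claw":0}]'
python3 -m crank '[{"delta_pos":[0,0.2,0],"delta_rot":[0,0,0],"claw":0},{"delta_pos":[0,0,0],"delta_rot":[0,0,0],"claw":0},{"delta_pos":[0,0,0],"delta_rot":[0,0,0],"claw":0}]'
python3 -m crank '[{"delta_pos":[0,0,0],"delta_rot":[0,0,0],"claw":0},{"delta_pos":[0,0,0],"delta_rot":[0,0,0],"claw":0},{"delta_pos":[0,0,0],"delta_rot":[0,0,0],"claw":0}]'
```

```text
time_s: 8.57
eef_pos: [487.1, -22.7, 96.3]
orientation: [-1.571, 0.0, -1.345]
wrist_force: [-0.6, 0.9, 3.2]
opening: 0.0
time_s: 8.82
eef_pos: [487.1, -22.8, 94.3]
orientation: [-1.571, 0.0, -1.345]
wrist_force: [-0.5, 2.7, 5.1]
opening: 0.3
time_s: 9.2
eef_pos: [487.1, -22.8, 92.4]
orientation: [-1.571, 0.0, -1.345]
wrist_force: [-1.4, 2.8, 7.5]
opening: 0.3
time_s: 9.57
eef_pos: [487.1, -22.8, 92.4]
orientation: [-1.571, 0.0, -1.345]
wrist_force: [-1.7, 2.1, 7.5]
opening: 0.0
```

Usual, depth ~5.6 mm. On to the right seat.

```bash
python3 -m crank '[{"delta_pos":[0,-1,0],"delta_rot":[0,0,0],"claw":0},{"delta_pos":[0,-1,0],"delta_rot":[0,0,0],"claw":0}]'; python3 -c "
from h import *
plan([504.4,-95.6,112],13.06,3,0)"
python3 -m crank '[{"delta_pos":[2.5,0,0],"delta_rot":[0,0,0],"claw":0},{"delta_pos":[2.5,0,0],"delta_rot":[0,0,0],"claw":0},{"delta_pos":[2.5,0,0],"delta_rot":[0,0,0],"claw":0},{"delta_pos":[0,0.6,0],"delta_rot":[0,0,0],"claw":0},{"delta_pos":[0,0.6,0],"delta_rot":[0,0,0],"claw":0}]'
python3 -m crank '[{"delta_pos":[0,0,0],"delta_rot":[0,0,0],"claw":0},{"delta_pos":[0,0,0],"delta_rot":[0,0,0],"claw":0}]'
```

```text
time_s: 9.82
eef_pos: [487.0, -22.9, 112.9]
orientation: [-1.571, -0.0, -1.345]
wrist_force: [-0.3, -0.1, 0.2]
opening: 0.0
cur [487.  -22.9 112.9] 12.9 da 0.1 tilt -1.0 F [-0.34 -0.13  0.16] open 0.0 t 9.825 q [-0.17  0.5   1.83 -0.    0.81 -0.4 ]
[{"delta_pos":[2.49,0.03,0.02],"delta_rot":[0,-0.04,0],"claw":0},{"delta_pos":[2.49,0.03,0.02],"delta_rot":[0,-0.04,0],"claw":0},{"delta_pos":[2.49,0.03,0.02],"delta_rot":[0,-0.04,0],"claw":0}]
time_s: 10.45
eef_pos: [503.6, -95.7, 100.2]
orientation: [-1.571, 0.0, -1.345]
wrist_force: [-0.6, 0.5, 0.1]
opening: 0.3
time_s: 10.7
eef_pos: [503.8, -95.4, 100.3]
orientation: [-1.571, 0.0, -1.344]
wrist_force: [-0.2, -0.6, 0.4]
opening: 0.2
```

```bash
python3 -m crank '[{"delta_pos":[0,0.2,0],"delta_rot":[0,0,0],"claw":0},{"delta_pos":[0,0.2,0],"delta_rot":[0,0,0],"claw":0},{"delta_pos":[0,0,0],"delta_rot":[0,0,0],"claw":0}]'
python3 -m crank '[{"delta_pos":[0,0.2,0],"delta_rot":[0,0,0],"claw":0},{"delta_pos":[0,0,0],"delta_rot":[0,0,0],"claw":0}]'
python3 -m crank '[{"delta_pos":[0,0.2,0],"delta_rot":[0,0,0],"claw":0},{"delta_pos":[0,0,0],"delta_rot":[0,0,0],"claw":0},{"delta_pos":[0,0,0],"delta_rot":[0,0,0],"claw":0}]'
python3 -m crank '[{"delta_pos":[0,0,0],"delta_rot":[0,0,0],"claw":0},{"delta_pos":[0,0,0],"delta_rot":[0,0,0],"claw":0},{"delta_pos":[0,0,0],"delta_rot":[0,0,0],"claw":0}]'
```

```text
time_s: 11.08
eef_pos: [504.0, -95.9, 96.3]
orientation: [-1.571, -0.0, -1.345]
wrist_force: [-0.8, 2.3, 5.9]
opening: -0.1
time_s: 11.32
eef_pos: [504.0, -95.9, 94.5]
orientation: [-1.57, -0.0, -1.345]
wrist_force: [-1.3, 1.4, 9.4]
opening: -0.4
time_s: 11.7
eef_pos: [504.1, -95.9, 92.7]
orientation: [-1.57, -0.0, -1.345]
wrist_force: [-0.8, 2.1, 14.1]
opening: 0.2
time_s: 12.08
eef_pos: [504.0, -95.9, 92.7]
orientation: [-1.57, -0.0, -1.345]
wrist_force: [-1.9, 2.8, 11.9]
opening: -0.5
```

```bash
python3 -m crank '[{"delta_pos":[0,-1.5,0],"delta_rot":[0,0,0],"claw":0},{"delta_pos":[0,-1.5,0],"delta_rot":[0,0,0],"claw":0.5},{"delta_pos":[0,0,0],"delta_rot":[0,0,0],"claw":1},{"delta_pos":[0,0,0],"delta_rot":[0,0,0],"claw":1},{"delta_pos":[0,0,0],"delta_rot":[0,0,0],"claw":1}]'; python3 -c "
from h import *
plan([504.4,-95.6,40],13.06,5,1)"
python3 - <<'E'
from h import *
d=env.snapshot("wrist"); cv2.imwrite("pics/w3.png",d["img"][:,:,::-1])
E
```

```text
time_s: 12.7
eef_pos: [503.6, -95.9, 121.9]
orientation: [-1.571, 0.0, -1.345]
wrist_force: [0.4, -0.0, -0.3]
opening: 72.0
cur [503.6 -95.9 121.9] 12.9 da 0.1 tilt -1.0 F [ 0.4  -0.04 -0.28] open 72.0 t 12.7 q [-0.3   0.51  1.76 -0.    0.87 -0.53]
[{"delta_pos":[-0.00,1.64,0.02],"delta_rot":[0,-0.02,0],"claw":1},{"delta_pos":[-0.00,1.64,0.02],"delta_rot":[0,-0.02,0],"claw":1},{"delta_pos":[-0.00,1.64,0.02],"delta_rot":[0,-0.02,0],"claw":1},{"delta_pos":[-0.00,1.64,0.02],"delta_rot":[0,-0.02,0],"claw":1},{"delta_pos":[-0.00,1.64,0.02],"delta_rot":[0,-0.02,0],"claw":1}]
```

View pics/w3.png

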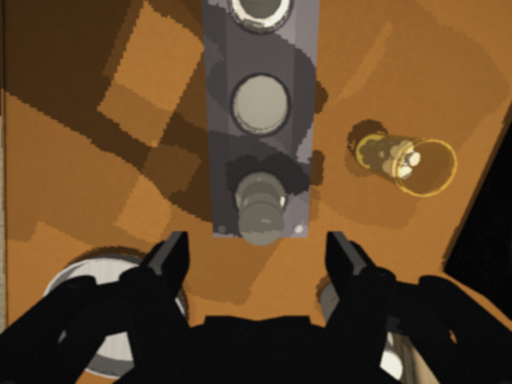

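```bash
python3 -m crank '[{"delta_pos":[0,2.0,0],"delta_rot":[0,0,0],"claw":1},{"delta_pos":[0,2.0,0],"delta_rot":[0,0,0],"claw":1},{"delta_pos":[0,2.0,0],"delta_rot":[0,0,0],"claw":1},{"delta_pos":[0,2.0,0.1],"delta_rot":[0,0,0],"claw":1},{"delta_pos":[0,0.1,0],"delta_rot":[0,0,0],"claw":1}]'
python3 -m crank '[{"delta_pos":[0,0,0],"delta_rot":[0,0,0],"claw":0.3},{"delta_pos":[0,0,0],"delta_rot":[0,0,0],"claw":0.25},{"delta_pos":[0,0,0],"delta_rot":[0,0,0],"claw":0.2},{"delta_pos":[0,0,0],"delta_rot":[0,0,0],"claw":0.2},{"delta_pos":[0,0,0],"delta_rot":[0,0,0],"claw":0.2}]'
```

```text
time_s: 13.38
eef_pos: [504.1, -95.5, 40.1]
orientation: [-1.573, 0.001, -1.345]
wrist_force: [-0.4, -0.3, -0.5]
opening: 85.0
time_s: 14.0
eef_pos: [505.1, -95.8, 42.0]
orientation: [-1.57, -0.001, -1.345]
wrist_force: [-2.6, -0.4, 9.6]
opening: 30.8
```

```bash
python3 -m crank '[{"delta_pos":[0,-0.5,0],"delta_rot":[0,0,0],"claw":0.2},{"delta_pos":[0,-1,0],"delta_rot":[0,0,0],"claw":0.2},{"delta_pos":[0,-2,0],"delta_rot":[0,0,0],"claw":0.2},{"delta_pos":[0,-3,0],"delta_rot":[0,0,0],"claw":0.2},{"delta_pos":[0,-3,0],"delta_rot":[0,0,0],"claw":0.2}]'
python3 - <<'E'
from h import *
plan([505,-95,190],13.06,2,0.2)
d=env.snapshot("wrist"); cv2.imwrite("pics/w4.png",d["img"][:,:,::-1])
d=env.snapshot("scene"); cv2.imwrite("pics/s4.png",d["img"][:,:,::-1])
E
```

```text
time_s: 14.62
eef_pos: [504.7, -95.7, 137.8]
orientation: [-1.571, -0.0, -1.345]
wrist_force: [0.7, -0.3, -2.0]
opening: 30.8
cur [504.7 -95.7 137.8] 12.9 da 0.1 tilt -1.0 F [ 0.72 -0.33 -2.01] open 30.8 t 14.625 q [-0.3   0.49  1.75 -0.    0.91 -0.53]
[{"delta_pos":[-0.03,-2.61,0.02],"delta_rot":[0,-0.06,0],"claw":0.2},{"delta_pos":[-0.03,-2.61,0.02],"delta_rot":[0,-0.06,0],"claw":0.2}]
```

View pics/w4.png

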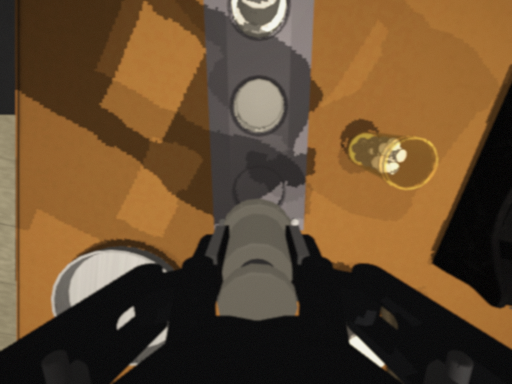

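View pics/s4.png

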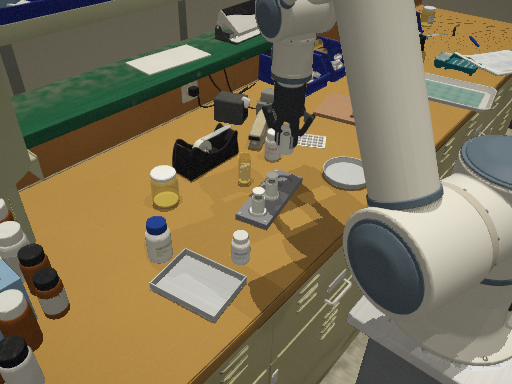

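```bash
python3 -m crank '[{"delta_pos":[0,-2.5,0],"delta_rot":[0,0,0],"claw":0.2},{"delta_pos":[0,-1.5,0],"delta_rot":[0,0,0],"claw":0.2}]'; python3 -c "
from h import *
plan([416.8,302.9,175],9.9,10,0.2)"
```

```text
time_s: 14.98
eef_pos: [504.9, -95.7, 177.1]
orientation: [-1.57, -0.0, -1.345]
wrist_force: [1.0, -1.6, -1.1]
opening: 30.6
cur [504.9 -95.7 177.1] 12.9 da -3.0 tilt -1.0 F [ 0.95 -1.59 -1.11] open 30.6 t 14.975 q [-0.3   0.43  1.71  0.    1.   -0.53]
[{"delta_pos":[-4.08,0.02,0.03],"delta_rot":[0,0.30,0],"claw":0.2},{"delta_pos":[-4.08,0.02,0.01],"delta_rot":[0,0.30,0],"claw":0.2},{"delta_pos":[-4.08,0.02,-0.01],"delta_rot":[0,0.30,0],"claw":0.2},{"delta_pos":[-4.08,0.02,-0.03],"delta_rot":[0,0.30,0],"claw":0.2},{"delta_pos":[-4.08,0.02,-0.05],"delta_rot":[0,0.30,0],"claw":0.2}]
[{"delta_pos":[-4.08,0.02,-0.07],"delta_rot":[0,0.30,0],"claw":0.2},{"delta_pos":[-4.08,0.02,-0.10],"delta_rot":[0,0.30,0],"claw":0.2},{"delta_pos":[-4.08,0.02,-0.12],"delta_rot":[0,0.30,0],"claw":0.2},{"delta_pos":[-4.08,0.02,-0.14],"delta_rot":[0,0.30,0],"claw":0.2},{"delta_pos":[-4.08,0.02,-0.16],"delta_rot":[0,0.30,0],"claw":0.2}]
```

```bash
python3 -m crank '[{"delta_pos":[-2.5,0,0],"delta_rot":[0,0.3,0],"claw":0.2},{"delta_pos":[-4.2,0,0],"delta_rot":[0,0.3,0],"claw":0.2},{"delta_pos":[-4.2,0,0],"delta_rot":[0,0.3,0],"claw":0.2},{"delta_pos":[-4.2,0,0],"delta_rot":[0,0.3,0],"claw":0.2},{"delta_pos":[-4.2,0,0],"delta_rot":[0,0.3,0],"claw":0.2}]'
python3 -m crank '[{"delta_pos":[-4.2,0,-0.1],"delta_rot":[0,0.3,0],"claw":0.2},{"delta_pos":[-4.2,0,-0.1],"delta_rot":[0,0.3,0],"claw":0.2},{"delta_pos":[-4.2,0,-0.1],"delta_rot":[0,0.3,0],"claw":0.2},{"delta_pos":[-4.2,0,-0.1],"delta_rot":[0,0.3,0],"claw":0.2},{"delta_pos":[-2.5,0,-0.1],"delta_rot":[0,0.3,0],"claw":0.2}]'
python3 -c "
from h import *
plan([416.8,302.9,50],9.9,4,0.2)"
```

```text
time_s: 15.6
eef_pos: [463.2, 94.1, 176.2]
orientation: [-1.571, 0.0, -1.371]
wrist_force: [0.5, -0.0, -1.2]
opening: 30.5
time_s: 16.23
eef_pos: [421.7, 283.1, 176.1]
orientation: [-1.571, 0.0, -1.396]
wrist_force: [-0.6, -0.9, -0.1]
opening: 30.4
cur [421.7 283.1 176.1] 10.0 da -0.1 tilt -1.0 F [-0.58 -0.94 -0.15] open 30.4 t 16.225 q [0.47 0.42 1.72 0.   1.   0.3 ]
[{"delta_pos":[-0.51,3.15,-0.03],"delta_rot":[0,0.02,0],"claw":0.2},{"delta_pos":[-0.51,3.15,-0.03],"delta_rot":[0,0.02,0],"claw":0.2},{"delta_pos":[-0.51,3.15,-0.03],"delta_rot":[0,0.02,0],"claw":0.2},{"delta_pos":[-0.51,3.15,-0.04],"delta_rot":[0,0.02,0],"claw":0.2}]
```

```bash
python3 -m crank '[{"delta_pos":[-2.0,0,-0.1],"delta_rot":[0,0,0],"claw":0.2},{"delta_pos":[0,3,0],"delta_rot":[0,0,0],"claw":0.2},{"delta_pos":[0,4,0],"delta_rot":[0,0,0],"claw":0.2},{"delta_pos":[0,4,0],"delta_rot":[0,0,0],"claw":0.2},{"delta_pos":[0,1.6,0],"delta_rot":[0,0,0],"claw":0.2}]'
python3 -m crank '[{"delta_pos":[0,0,0],"delta_rot":[0,0,0],"claw":0.2}]'
python3 - <<'E'
from h import *
plan([416.8,302.9,40],9.9,2,0.2)
for n in ["wrist","scene"]:
  d=env.snapshot(n); cv2.imwrite(f"pics/{n}5.png",d["img"][:,:,::-1])
E
```

```text
time_s: 16.85
eef_pos: [417.0, 300.4, 48.5]
orientation: [-1.574, -0.001, -1.397]
wrist_force: [-0.1, -0.5, -1.1]
opening: 30.7
time_s: 16.98
eef_pos: [417.6, 300.8, 49.9]
orientation: [-1.572, -0.001, -1.397]
wrist_force: [0.5, -0.4, -0.4]
opening: 30.4
cur [417.6 300.8  49.9] 9.9 da -0.0 tilt -1.0 F [ 0.45 -0.4  -0.44] open 30.4 t 16.975 q [0.51 0.64 1.81 0.   0.7  0.33]
[{"delta_pos":[-0.11,0.49,-0.02],"delta_rot":[0,0.02,0],"claw":0.2},{"delta_pos":[-0.11,0.49,-0.02],"delta_rot":[0,0.02,0],"claw":0.2}]
```

View pics/wrist5.png

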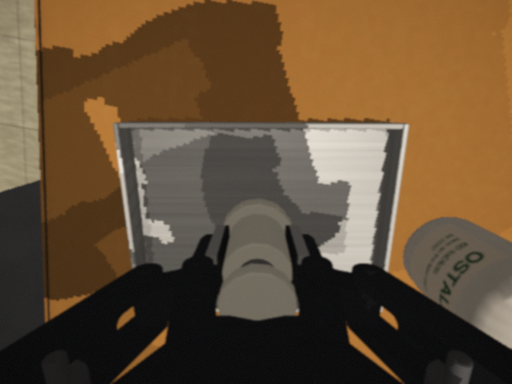

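View pics/scene5.png

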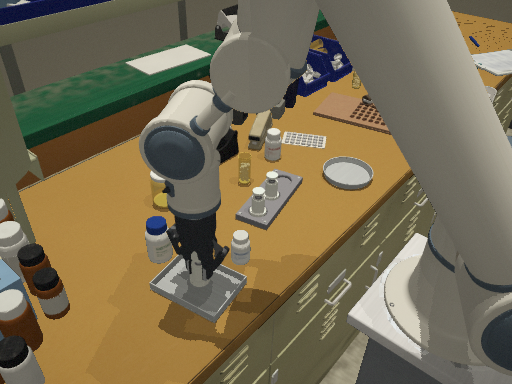

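```bash
python3 -m crank '[{"delta_pos":[-0.2,0.5,0],"delta_rot":[0,0,0],"claw":0.2},{"delta_pos":[0,0.4,0],"delta_rot":[0,0,0],"claw":0.2},{"delta_pos":[0,0,0],"delta_rot":[0,0,0],"claw":0.2}]'
python3 -m crank '[{"delta_pos":[0,0.2,0],"delta_rot":[0,0,0],"claw":0.2},{"delta_pos":[0,0,0],"delta_rot":[0,0,0],"claw":0.2}]'
python3 -m crank '[{"delta_pos":[0,0.1,0],"delta_rot":[0,0,0],"claw":0.2},{"delta_pos":[0,0,0],"delta_rot":[0,0,0],"claw":0.2}]'
```

```text
time_s: 17.45
eef_pos: [417.5, 302.9, 41.2]
orientation: [-1.571, -0.0, -1.397]
wrist_force: [0.7, 0.2, -1.3]
opening: 31.0
time_s: 17.7
eef_pos: [417.5, 302.9, 39.2]
orientation: [-1.571, -0.0, -1.397]
wrist_force: [-1.1, -0.2, -0.9]
opening: 30.9
time_s: 17.95
eef_pos: [417.6, 302.9, 38.2]
orientation: [-1.571, 0.0, -1.397]
wrist_force: [0.5, -0.0, -1.2]
opening: 30.4
```

```bash
python3 -m crank '[{"delta_pos":[0,0.1,0],"delta_rot":[0,0,0],"claw":0.2},{"delta_pos":[0,0,0],"delta_rot":[0,0,0],"claw":0.2}]'
python3 -m crank '[{"delta_pos":[0,0.05,0],"delta_rot":[0,0,0],"claw":0.2},{"delta_pos":[0,0,0],"delta_rot":[0,0,0],"claw":0.2}]'
python3 -m crank '[{"delta_pos":[0,0.05,0],"delta_rot":[0,0,0],"claw":0.2},{"delta_pos":[0,0,0],"delta_rot":[0,0,0],"claw":0.2}]'
```

```text
time_s: 18.2
eef_pos: [417.6, 302.9, 37.2]
orientation: [-1.571, -0.0, -1.397]
wrist_force: [1.1, 0.2, -1.0]
opening: 30.7
time_s: 18.45
eef_pos: [417.6, 302.9, 37.1]
orientation: [-1.571, 0.0, -1.397]
wrist_force: [-1.9, -0.6, 5.8]
opening: 30.7
time_s: 18.7
eef_pos: [417.6, 302.9, 37.0]
orientation: [-1.57, 0.0, -1.397]
wrist_force: [-3.6, -1.8, 19.4]
opening: 30.4
```

```bash
python3 -m crank '[{"delta_pos":[0,-0.08,0],"delta_rot":[0,0,0],"claw":0.2},{"delta_pos":[0,0,0],"delta_rot":[0,0,0],"claw":0.45},{"delta_pos":[0,0,0],"delta_rot":[0,0,0],"claw":0.6},{"delta_pos":[0,0,0],"delta_rot":[0,0,0],"claw":0.8},{"delta_pos":[0,0,0],"delta_rot":[0,0,0],"claw":0.9}]'
python3 -m crank '[{"delta_pos":[0,-1.5,0],"delta_rot":[0,0,0],"claw":0.9},{"delta_pos":[0,-3,0],"delta_rot":[0,0,0],"claw":0.9},{"delta_pos":[0,-4,0],"delta_rot":[0,0,0],"claw":0.9},{"delta_pos":[0,-3,0],"delta_rot":[0,0,0],"claw":0.9}]'
python3 - <<'E'
from h import *
plan([470.6,50.6,140],13,6,1)
for n in ["wrist","scene"]:
  d=env.snapshot(n); cv2.imwrite(f"pics/{n}6.png",d["img"][:,:,::-1])
E
```

```text
time_s: 19.32
eef_pos: [417.6, 302.9, 37.0]
orientation: [-1.571, -0.0, -1.397]
wrist_force: [0.5, -0.0, 0.7]
opening: 76.5
time_s: 19.82
eef_pos: [417.7, 303.0, 154.6]
orientation: [-1.569, 0.001, -1.397]
wrist_force: [0.6, 0.7, -0.4]
opening: 77.0
cur [417.7 303.  154.6] 9.9 da 3.1 tilt -1.0 F [ 0.6   0.67 -0.44] open 77.0 t 19.825 q [ 0.51  0.46  1.73 -0.    0.95  0.34]
[{"delta_pos":[4.30,0.24,0.14],"delta_rot":[0,-0.51,0],"claw":1},{"delta_pos":[4.30,0.24,0.10],"delta_rot":[0,-0.51,0],"claw":1},{"delta_pos":[4.30,0.24,0.06],"delta_rot":[0,-0.51,0],"claw":1},{"delta_pos":[4.30,0.24,0.03],"delta_rot":[0,-0.51,0],"claw":1},{"delta_pos":[4.30,0.24,-0.01],"delta_rot":[0,-0.51,0],"claw":1}]
[{"delta_pos":[4.30,0.24,-0.05],"delta_rot":[0,-0.51,0],"claw":1}]
```

View pics/wrist6.png

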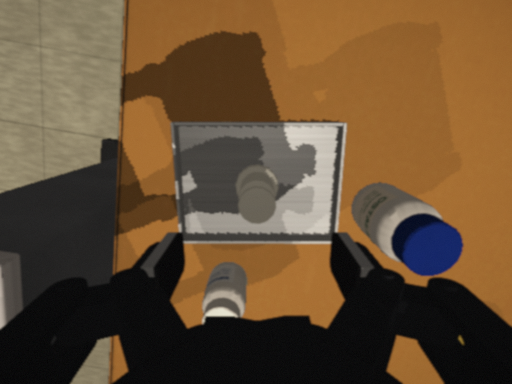

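View pics/scene6.png

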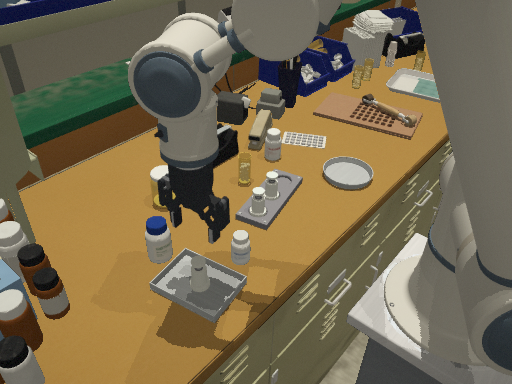

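```bash
python3 -m crank '[{"delta_pos":[4.3,0,0.1],"delta_rot":[0,-0.5,0],"claw":1},{"delta_pos":[4.3,0.2,0.1],"delta_rot":[0,-0.5,0],"claw":1},{"delta_pos":[4.3,0.2,0.1],"delta_rot":[0,-0.5,0],"claw":1},{"delta_pos":[4.3,0.4,0],"delta_rot":[0,-0.5,0],"claw":1},{"delta_pos":[4.3,0.4,0],"delta_rot":[0,-0.5,0],"claw":1}]'
python3 -m crank '[{"delta_pos":[4.3,0.2,0],"delta_rot":[0,-0.5,0],"claw":1},{"delta_pos":[0,0,0],"delta_rot":[0,0,0],"claw":1}]'
python3 - <<'E'
from h import *
plan([470.6,50.6,41],13,4,1)
for n in ["wrist"]:
  d=env.snapshot(n); cv2.imwrite(f"pics/{n}7.png",d["img"][:,:,::-1])
E
```

```text
time_s: 20.55
eef_pos: [461.3, 91.0, 140.2]
orientation: [-1.571, 0.0, -1.353]
wrist_force: [-0.1, -0.1, 0.2]
opening: 85.3
time_s: 20.8
eef_pos: [471.0, 48.2, 138.2]
orientation: [-1.571, -0.0, -1.348]
wrist_force: [0.6, 0.2, -1.0]
opening: 85.1
cur [471.   48.2 138.2] 12.8 da 0.2 tilt -1.0 F [ 0.62  0.2  -1.02] open 85.1 t 20.8 q [-0.02  0.44  1.84 -0.    0.86 -0.25]
[{"delta_pos":[-0.06,2.43,0.00],"delta_rot":[0,-0.06,0],"claw":1},{"delta_pos":[-0.06,2.43,0.00],"delta_rot":[0,-0.06,0],"claw":1},{"delta_pos":[-0.06,2.43,0.00],"delta_rot":[0,-0.06,0],"claw":1},{"delta_pos":[-0.06,2.43,0.00],"delta_rot":[0,-0.06,0],"claw":1}]
```

View pics/wrist7.png

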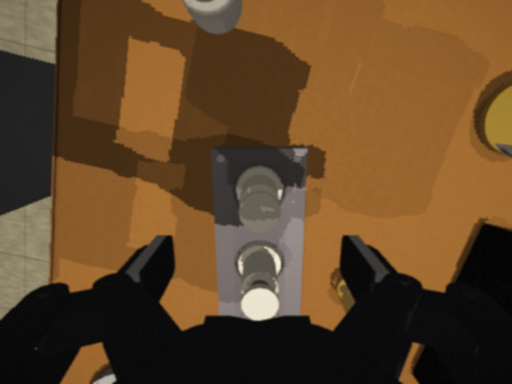

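```bash
python3 -m crank '[{"delta_pos":[-0.2,2.4,0],"delta_rot":[0,0,0],"claw":1},{"delta_pos":[0,2.4,0],"delta_rot":[0,0,0],"claw":1},{"delta_pos":[0,2.4,0],"delta_rot":[0,0,0],"claw":1},{"delta_pos":[0,2.2,0],"delta_rot":[0,0,0],"claw":1},{"delta_pos":[0,0,0],"delta_rot":[0,0,0],"claw":1}]'
python3 -m crank '[{"delta_pos":[0,0,0],"delta_rot":[0,0,0],"claw":0.3},{"delta_pos":[0,0,0],"delta_rot":[0,0,0],"claw":0.25},{"delta_pos":[0,0,0],"delta_rot":[0,0,0],"claw":0.2},{"delta_pos":[0,0,0],"delta_rot":[0,0,0],"claw":0.2},{"delta_pos":[0,0,0],"delta_rot":[0,0,0],"claw":0.2}]'
```

```text
time_s: 21.48
eef_pos: [469.1, 53.3, 43.3]
orientation: [-1.573, 0.001, -1.344]
wrist_force: [-0.5, 0.2, 1.1]
opening: 85.4
time_s: 22.1
eef_pos: [470.5, 52.4, 44.9]
orientation: [-1.57, -0.0, -1.345]
wrist_force: [-2.0, 1.6, 14.4]
opening: 30.7
```

```bash
python3 -m crank '[{"delta_pos":[0,-0.5,0],"delta_rot":[0,0,0],"claw":0.2},{"delta_pos":[0,-1.5,0],"delta_rot":[0,0,0],"claw":0.2},{"delta_pos":[0,-3.5,0],"delta_rot":[0,0,0],"claw":0.2},{"delta_pos":[0,-4,0],"delta_rot":[0,0,0],"claw":0.2},{"delta_pos":[0,-4,0],"delta_rot":[0,0,0],"claw":0.2}]'
python3 - <<'E'
from h import *
plan([393.9,-251.7,178],13,8,0.2)
for n in ["wrist"]:
  d=env.snapshot(n); cv2.imwrite(f"pics/{n}8.png",d["img"][:,:,::-1])
E
```

```text
time_s: 22.72
eef_pos: [469.8, 52.3, 180.6]
orientation: [-1.571, 0.0, -1.345]
wrist_force: [0.8, -1.0, -2.4]
opening: 30.5
cur [469.8  52.3 180.6] 12.9 da 0.1 tilt -1.0 F [ 0.75 -1.02 -2.38] open 30.5 t 22.725 q [-0.02  0.38  1.8   0.    0.97 -0.24]
[{"delta_pos":[3.49,0.03,-1.78],"delta_rot":[0,-0.01,0],"claw":0.2},{"delta_pos":[3.49,0.03,-1.78],"delta_rot":[0,-0.01,0],"claw":0.2},{"delta_pos":[3.49,0.03,-1.78],"delta_rot":[0,-0.01,0],"claw":0.2},{"delta_pos":[3.49,0.03,-1.78],"delta_rot":[0,-0.01,0],"claw":0.2},{"delta_pos":[3.49,0.03,-1.78],"delta_rot":[0,-0.01,0],"claw":0.2}]
[{"delta_pos":[3.49,0.03,-1.78],"delta_rot":[0,-0.01,0],"claw":0.2},{"delta_pos":[3.49,0.03,-1.78],"delta_rot":[0,-0.01,0],"claw":0.2},{"delta_pos":[3.49,0.03,-1.78],"delta_rot":[0,-0.01,0],"claw":0.2}]
```

View pics/wrist8.png

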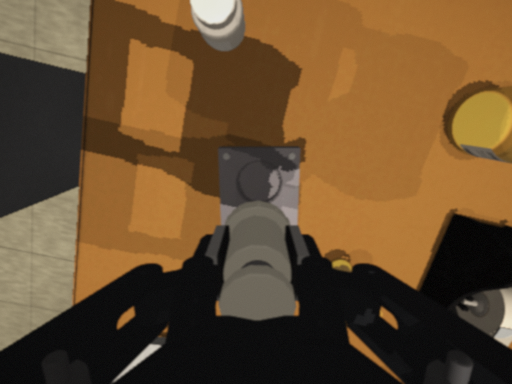

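```bash
python3 -m crank '[{"delta_pos":[2,0,-1],"delta_rot":[0,0,0],"claw":0.2},{"delta_pos":[3.6,0,-1.8],"delta_rot":[0,0,0],"claw":0.2},{"delta_pos":[3.6,0,-1.8],"delta_rot":[0,0,0],"claw":0.2},{"delta_pos":[3.6,0,-1.8],"delta_rot":[0,0,0],"claw":0.2},{"delta_pos":[3.6,0,-1.8],"delta_rot":[0,0,0],"claw":0.2}]'
python3 -m crank '[{"delta_pos":[3.6,0,-1.8],"delta_rot":[0,0,0],"claw":0.2},{"delta_pos":[3.6,0,-1.8],"delta_rot":[0,0,0],"claw":0.2},{"delta_pos":[3,0,-1.7],"delta_rot":[0,0,0],"claw":0.2},{"delta_pos":[1.2,0,-0.7],"delta_rot":[0,0,0],"claw":0.2},{"delta_pos":[0,0,0],"delta_rot":[0,0,0],"claw":0.2}]'
python3 - <<'E'
from h import *
plan([393.9,-251.7,50],13,4,0.2)
for n in ["top","scene"]:
  d=env.snapshot(n); cv2.imwrite(f"pics/{n}9.png",d["img"][:,:,::-1])
  for a in env.trace(n,"round_dish")[:2]:
        m=a["region"].astype(np.uint8); c=max(cv2.findContours(m,0,2)[0],key=cv2.contourArea)
        q=np.array([px2w(d,p,20)[:2] for p in c[:,0]],np.float32); print(n,a["conf"],cv2.minEnclosingCircle(q))
E
```

```text
time_s: 23.4
eef_pos: [426.4, -127.0, 179.2]
orientation: [-1.571, -0.0, -1.345]
wrist_force: [0.1, -0.1, -1.9]
opening: 30.5
time_s: 24.02
eef_pos: [393.8, -250.6, 179.1]
orientation: [-1.571, 0.0, -1.346]
wrist_force: [-0.0, -0.9, -1.1]
opening: 30.5
cur [ 393.8 -250.6  179.1] 12.9 da 0.1 tilt -1.0 F [-0.01 -0.94 -1.11] open 30.5 t 24.025 q [-0.69  0.37  1.81  0.    0.96 -0.92]
[{"delta_pos":[0.03,3.23,-0.01],"delta_rot":[0,-0.03,0],"claw":0.2},{"delta_pos":[0.03,3.23,-0.01],"delta_rot":[0,-0.03,0],"claw":0.2},{"delta_pos":[0.03,3.23,-0.01],"delta_rot":[0,-0.03,0],"claw":0.2},{"delta_pos":[0.03,3.23,-0.01],"delta_rot":[0,-0.03,0],"claw":0.2}]
top 0.9 ((394.70947265625, -247.89569091796875), 69.65968322753906)
scene 0.79 ((415.1673583984375, -239.0134735107422), 72.49077606201172)
```

View pics/scene9.png

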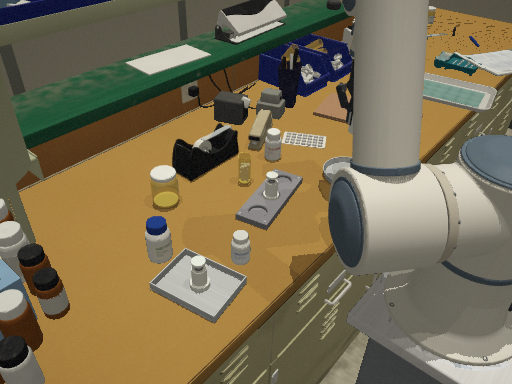

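```bash
python3 -m crank '[{"delta_pos":[0,2,0],"delta_rot":[0,0,0],"claw":0.2},{"delta_pos":[0,4,0],"delta_rot":[0,0,0],"claw":0.2},{"delta_pos":[0,4,0],"delta_rot":[0,0,0],"claw":0.2},{"delta_pos":[0,3,0],"delta_rot":[0,0,0],"claw":0.2},{"delta_pos":[0,0,0],"delta_rot":[0,0,0],"claw":0.2}]'
python3 -m crank '[{"delta_pos":[0,0.3,0],"delta_rot":[0,0,0],"claw":0.2},{"delta_pos":[0,0.2,0],"delta_rot":[0,0,0],"claw":0.2},{"delta_pos":[0,0,0],"delta_rot":[0,0,0],"claw":0.2}]'
python3 -m crank '[{"delta_pos":[0,0.1,0],"delta_rot":[0,0,0],"claw":0.2},{"delta_pos":[0,0,0],"delta_rot":[0,0,0],"claw":0.2}]'
```

```text
time_s: 24.85
eef_pos: [393.4, -249.1, 47.8]
orientation: [-1.573, 0.003, -1.344]
wrist_force: [-0.8, 0.2, -1.1]
opening: 30.2
time_s: 25.22
eef_pos: [394.3, -250.6, 44.7]
orientation: [-1.57, -0.001, -1.345]
wrist_force: [0.3, -0.2, -0.6]
opening: 31.0
time_s: 25.48
eef_pos: [394.0, -250.4, 43.2]
orientation: [-1.571, -0.0, -1.345]
wrist_force: [0.7, -1.0, -1.2]
opening: 30.9
```

```bash
python3 -m crank '[{"delta_pos":[0,0.1,0],"delta_rot":[0,0,0],"claw":0.2},{"delta_pos":[0,0,0],"delta_rot":[0,0,0],"claw":0.2}]'
python3 -m crank '[{"delta_pos":[0,0.1,0],"delta_rot":[0,0,0],"claw":0.2},{"delta_pos":[0,0,0],"delta_rot":[0,0,0],"claw":0.2}]'
python3 -m crank '[{"delta_pos":[0,0.05,0],"delta_rot":[0,0,0],"claw":0.2},{"delta_pos":[0,0,0],"delta_rot":[0,0,0],"claw":0.2}]'
```

```text
time_s: 25.72
eef_pos: [394.0, -250.4, 42.0]
orientation: [-1.571, 0.0, -1.345]
wrist_force: [-0.4, -0.2, -1.1]
opening: 30.9
time_s: 25.98
eef_pos: [394.0, -250.4, 41.0]
orientation: [-1.571, 0.0, -1.345]
wrist_force: [0.6, -0.1, -1.4]
opening: 30.3
time_s: 26.22
eef_pos: [394.0, -250.4, 40.9]
orientation: [-1.571, -0.0, -1.345]
wrist_force: [-1.5, 0.5, 11.4]
opening: 30.5
```

Contact on the dish floor; release and retreat.

```bash
python3 -m crank '[{"delta_pos":[0,-0.04,0],"delta_rot":[0,0,0],"claw":0.2},{"delta_pos":[0,0,0],"delta_rot":[0,0,0],"claw":0.45},{"delta_pos":[0,0,0],"delta_rot":[0,0,0],"claw":0.6},{"delta_pos":[0,0,0],"delta_rot":[0,0,0],"claw":0.8},{"delta_pos":[0,0,0],"delta_rot":[0,0,0],"claw":0.9}]'
python3 -m crank '[{"delta_pos":[0,-1.5,0],"delta_rot":[0,0,0],"claw":0.9},{"delta_pos":[0,-3,0],"delta_rot":[0,0,0],"claw":0.9},{"delta_pos":[0,-4,0],"delta_rot":[0,0,0],"claw":0.9},{"delta_pos":[0,-4,0],"delta_rot":[0,0,0],"claw":0.9},{"delta_pos":[0,-1,0],"delta_rot":[0,0,0],"claw":0.9}]'
python3 - <<'E'
from h import *
plan([330,-420,220],-20,5,1)
for n in ["wrist"]:
  d=env.snapshot(n); cv2.imwrite(f"pics/{n}10.png",d["img"][:,:,::-1])
E
```

```text
time_s: 26.85
eef_pos: [394.0, -250.4, 40.9]
orientation: [-1.571, 0.0, -1.345]
wrist_force: [-0.4, -1.0, -0.7]
opening: 76.7
time_s: 27.48
eef_pos: [394.7, -250.9, 178.0]
orientation: [-1.569, -0.003, -1.345]
wrist_force: [0.3, -0.7, -1.4]
opening: 76.5
cur [ 394.7 -250.9  178. ] 12.9 da -32.9 tilt -1.0 F [ 0.28 -0.73 -1.41] open 76.5 t 27.475 q [-0.69  0.37  1.81  0.    0.95 -0.92]
[{"delta_pos":[3.01,-0.84,-2.02],"delta_rot":[0,6.59,0],"claw":1},{"delta_pos":[3.22,-0.84,-1.66],"delta_rot":[0,6.59,0],"claw":1},{"delta_pos":[3.39,-0.84,-1.28],"delta_rot":[0,6.59,0],"claw":1},{"delta_pos":[3.51,-0.84,-0.88],"delta_rot":[0,6.59,0],"claw":1},{"delta_pos":[3.59,-0.84,-0.47],"delta_rot":[0,6.59,0],"claw":1}]
```

View pics/wrist10.png

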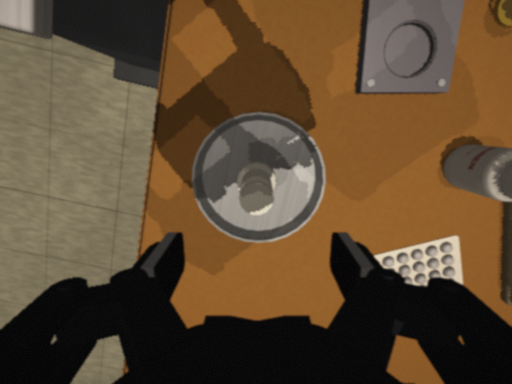

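Standing in the dish. Back off and do the final check from above.

```bash
python3 -m crank '[{"delta_pos":[3.0,-0.8,-2.0],"delta_rot":[0,6.6,0],"claw":1},{"delta_pos":[3.2,-0.8,-1.7],"delta_rot":[0,6.6,0],"claw":1},{"delta_pos":[3.4,-0.8,-1.3],"delta_rot":[0,6.6,0],"claw":1},{"delta_pos":[3.5,-0.8,-0.9],"delta_rot":[0,6.6,0],"claw":1},{"delta_pos":[3.6,-0.8,-0.5],"delta_rot":[0,6.6,0],"claw":1}]'
python3 - <<'E'
from h import *
for n in ["top","scene"]:
  d=env.snapshot(n); cv2.imwrite(f"pics/{n}11.png",d["img"][:,:,::-1])
  for k,X in dict(stiff=[417.6,302.9,74],soft=[394,-250.4,75],usual=[487.5,-22.5,79]).items(): print(n,k,proj(d,X).round(1))
  for l in ["amber_jar","pill_bottle","vial"]: print(l,[(round(a["conf"],2),a["at"]) for a in env.recognise(n,l)[:1]])
  if n=="top": cv2.imwrite("pics/top11z.png",cv2.resize(d["img"][120:270,110:380],None,fx=2.9,fy=2.9,interpolation=cv2.INTER_CUBIC)[:,:,::-1])
E
```

```text
time_s: 28.15
eef_pos: [327.5, -419.9, 214.7]
orientation: [-1.572, 0.001, -1.925]
wrist_force: [0.1, -0.1, 0.2]
opening: 85.2
top stiff [149.5 227.6]
top soft [347.3 234.8]
top usual [265.6 201.8]
amber_jar [(0.66, [201.0, 134.9])]
pill_bottle [(0.73, [319.7, 160.2])]
vial [(0.59, [269.8, 167.6])]
scene stiff [197.4 260.1]
scene soft [351.2 153. ]
scene usual [271.9 174.2]
amber_jar [(0.83, [166.9, 184.4])]
pill_bottle [(0.67, [271.7, 145.0])]
vial [(0.68, [245.9, 170.0])]
```

View pics/top11z.png

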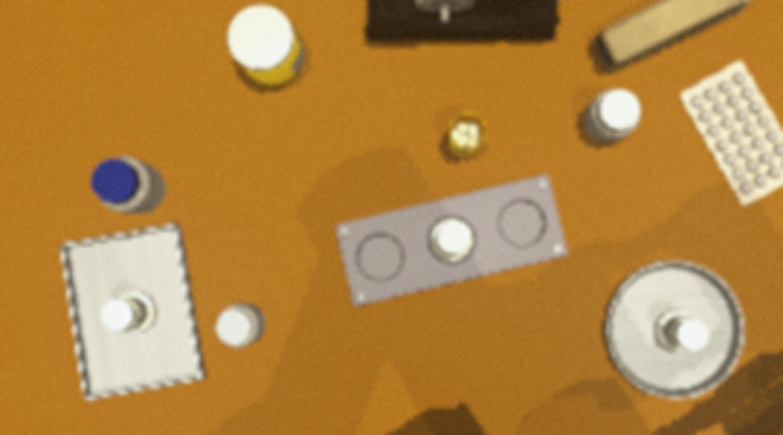

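View pics/scene11.png

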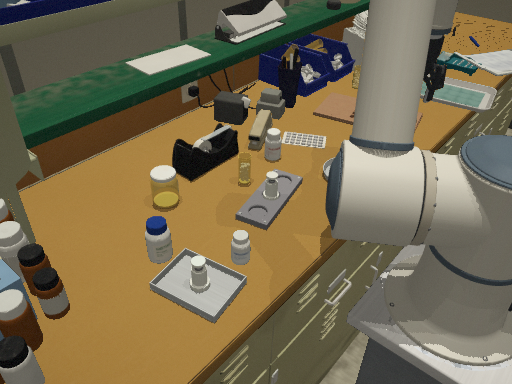

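```bash
python3 -c "
from cell import env
print(env.job_done())"
```

```text
the job is handed in; nothing more can be done
None
```

I tested all three cartridges from left to right, moved the softest and stiffest to their places, and handed the job in after about 28 s of the 72 s allowed. It gave no verdict.

| Seat | Force at about 5.5 mm | Kind | Where it is now |
|---|---|---|---|
| Left | about 3.5 N | Soft | Upright in the round dish |
| Middle | about 7.5 N | Usual | Left seated in the rack |
| Right | 12–14 N | Stiff | Upright in the oblong tray |

- **Pressing:** each button went in about 5.5 mm by the measured tool height and was held for at least half a second. None came near its stop.
- **Final check:** in the last overhead picture each button top lies within about 3 px of where an upright cartridge's would. The stiff cartridge is also visibly upright in the scene view, but the arm hid the dish there. The jar and bottle are within about 2 px of where they were at the start; the vial is too, except for a 3–4 px difference in one scene detection. The gripper is well clear of everything.
- **What disagreed:** some network finds were off. The first trace for the tray picked the rack instead, and a later scene view of the dish was partly hidden by the arm. I used a colour outline for the tray and the overhead trace for the dish instead. Upward forces of about 10–14 N showed at the wrist while gripping, and 11–19 N at set-down, all well below the limits.

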